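Clear the forming die and bring the scraper to it

TASK

Lift the formed bracket out of the die and set it down in the tray, standing on its flanges. Then draw the scraper up out of the tool rack, turn it to a slant of about 45 degrees with the blade end down and the blade's edge level, and bring the tip of the blade over the middle of the empty die cavity, about 8 cm above the die. Finish while holding it still there, ready to scrape; leave the brushes in the rack, and leave the loupe and the carton beside the work where they are.

Things in the scene. Friction and masses are not known exactly. Their poses are not given: they have to be found in the camera images.
- die: Fixed dark steel block, 150 (x) x 120 (y) x 36 mm high; origin: centre of its underside. Open cavity in its top, 66 (x) x 76 (y), 12 mm deep; a rib 56 (x) x 16 (y) in the middle rises from the cavity floor to 14 mm above the die's top, loosely inside the bracket. Guide pins 14 mm thick stand 20 mm above the top at x +60, y +-45 mm; 5 mm high bolt heads at x -60.
- die_cavity (a point): Centre of the cavity, at the level of the die's top (36 mm above the table). Axes as the die's.
- bracket: Loose hat-shaped bracket of 4 mm plain metal, 0.09 kg: 60 mm long (x), 70 wide over the flat flanges (y), 38 high; the hat in the middle is 30 mm wide outside (y), open below. Starts loose in the die cavity (3 mm play), axes along the die's, hat 26 mm above the die's top. Origin: centre of the flanges' underside, z up. Grasp from above across the hat's side walls (along y).
- bracket_top (a point): Centre of the top face of the bracket's hat, 38 mm above its origin.
- tray: Fixed shallow tray of grey painted metal, 150 (x) x 140 (y) x 26 mm high outside, 4 mm walls and floor, empty. Origin: centre of its underside.
- rack: Fixed wooden tool rack, 81 mm high, 46 deep (x), 228 long (y) on a base board 90 x 248 x 12 mm; origin: centre of its underside. Three open slots, each 18 (x) x 56 (y) mm, at y = -72, 0, +72 mm, slot floor 12 mm above the table. A scraper and two flat brushes stand in them, working ends down, handles up, in any order.
- rack_top (a point): Centre of the rack's top face, 81 mm above the table.
- scraper: Loose scraper, 195 mm, 0.08 kg: wooden handle 110 long, 32 wide, 17 thick; flat steel blade 50 wide, 2 thick, 90 long. y runs from blade to handle, x along the blade's edge, z through the thickness. Starts blade down in one slot, width along the row, leaning up to 0.2 rad about the row; the whole handle stands above the rack. Origin: mid-length, 8.5 mm off the mid-plane.
- scraper_grip (a point): Point in the middle of the handle's thickness, 26 mm from the handle's end: a place to grip across the thickness (17 mm, along the scraper's z). Axes as the scraper's.
- scraper_tip (a point): Middle of the blade's edge, at the scraper's lower end, 170 mm from scraper_grip along -y.
- brush_a: Loose flat paint brush, 50 mm wide, 215 mm long, 14 mm thick, handle up in a slot of the rack. Origin: middle of its length; y along it towards the handle. Stays in the rack.
- brush_b: Loose flat paint brush, 38 mm wide, 215 mm long, 14 mm thick, handle up in a slot of the rack. Origin: middle of its length; y along it towards the handle. Stays in the rack.
- loupe: Loose stand magnifier, a black barrel 36 mm across, 42 mm high, upright on the table right of the die. Origin: centre of its underside. Leave it.
- blade_pack: Loose small carton, 32 x 60 x 14 mm, flat on the table left of the tray and the rack. Origin: centre of its underside. Leave it.

How it is judged:
By the outcome, as a careful person would: the job done as asked, in the order asked, and still so for the second after the job is handed in, while the arm keeps its last pose, push and grip.
It also fails if it takes over 58 s, if anything falls off the work surface, if the arm or the gripper's body presses on something with over 40 N, if the wrist force passes 120 N, or if a joint passes its speed limit or range.

ROBOT

A 7-joint arm with a two-finger parallel gripper is mounted at the origin on a cart in front of the work surface, level with it; the furniture and walls round the work are solid. World frame = base frame: x ahead of the robot, y to its left, z up, the work surface at z = 0. Lengths are in m, angles in rad, forces in N, time in s.
With the tool pointing down it reaches from about 0.425 to 0.925 m from the base axis. Payload 6.8 kg.
Tool frame: the origin (TCP) lies midway between the tips of the shut fingers; the grasp point (between the pads) lies r.grip_point_offset behind it (r.grip_point_offset is the distance from the TCP to the grasp point, in m); z points along the fingers, y is the line along which they close (so a half turn about z gives the same grasp; the last joint's range is limited). The gripper opens to 85 mm and grips with 20 to 120 N. Pads are 22 mm wide; open, the fingers measure 114 mm over their backs; the gripper's body (76 mm by 85 mm) begins 54 mm behind the grasp point. The pads swing forward as they close: fully open they stand 13 mm farther back than shut.
Start: joints at [1.076, 0.477, 0.022, 1.555, -0.011, 1.109, -0.083], TCP at [0.255, -0.625, 0.209] pointing down, gripper open.
Joint ranges: [-2.96, 2.96], [-0.34, 2.1], [-1.41, 1.46], [0.24, 2.44], [-1.37, 4.51], [0.17, 1.92], [-2.96, 2.96]. Speed limits (rad/s): [2.39, 2.39, 3.14, 3.14, 3.14, 3.14, 3.14].

INTERFACE

Orientations are given as a rotation vector (axis times angle).
In Python, from bench import r gives the robot as it stands. The module is installed in compiled form; this text tells all that it offers.
- The arm moves only by the shell command python3 -m crank 'ROWS' [FORCE]. ROWS is JSON, a list of rows, each a list of 5 numbers: the shift along the world's x, y, z in units of 200 mm (1.0 is 200 mm), then the turn about the world's z in units of 45 degrees (1.0 is 45 degrees), then the opening, from -1 (shut) to 1 (fully open). In form: [[dx, dy, dz, turn, jaw], ...]. A call has 1 to 8 rows; each row shifts and turns the commanded pose from where the row before left it; what a row does not reach is not made up. A row lasts 1/12 s, in which the tool goes at most 41.7 mm and 7.16 degrees, less where a joint would pass 70% of its speed; a pose out of reach is approached as far as the arm can. A call with a number of a shift or a turn outside -1 to 1 is refused whole. A call with a gripper value outside its range is refused whole. The fingers move at their own pace and stop on an object; FORCE is the grip in N (left out, the last holds). Time passes only in rows, so rows that do not move let the fingers close. It gives the time, the measured TCP pose, the force, the opening and the grip force at its end, in the units of the state.
- r.get_obs(): the state, without advancing time (a new reading comes with each control period).
- r.grab_frame(name): name is "side" or "top" or "wrist"; returns the picture (480x640x3 uint8, blue, green, red); there is no depth.
- r.camera_model(name): a dict with "fx", "fy", "cx", "cy" (pixels), "R" (3x3) and "t" (3): a world point X has camera coordinates R X + t. Camera axes: x right, y down, z forward; pixel columns grow to the right and rows downward; lengths in m; the calibration is good to about 2 mm. A picture is of the moment at which its call begins: read the wrist's pose just before it. camera_model takes no time and is no camera call; for the wrist camera it gives the pose at the moment of the call.
- r.hand_in(): hands the job in; it is judged then, once.
The state is a dict: "clock": time; "joints": joint angles; "qvel": joint speeds; "tau": joint torques, N m; "tcp_pos": TCP position; "orientation": TCP orientation; "contact_force": force on the tool from outside, world axes, zero at the start; "moment": the same for the moment, N m; "grip_width": finger opening in m; "gripper_force": force on a finger pad.
Only numpy, scipy, OpenCV 4.12 (cv2) and the standard library are available. Lean on these libraries where they do the work, as an engineer would, in place of code of your own. Each camera call takes 0.05 s, during which the arm holds its last target. There are 200 camera calls.

## Working session

There is one attempt and no reset: what is moved stays moved. The work goes in short steps, Python scripts to look and compute and a shell command to move; the robot and the scene stay as the last step left them, time stands still between calls to the robot, and variables do not carry over. Pictures are saved under pics/ and viewed, at most 10 in all, crops included, and the job is handed in when it is done.

```bash
mkdir -p pics
cat > h.py <<'E'
import numpy as np, cv2
from bench import r
def tri(obs):
    # obs: list of (cam model dict, u, v) -> point, residual(mm)
    A=[];b=[]
    for m,u,v in obs:
        R=np.array(m["R"]);t=np.array(m["t"])
        d=R.T@np.array([(u-m["cx"])/m["fx"],(v-m["cy"])/m["fy"],1]);d/=np.linalg.norm(d)
        c=-R.T@t;P=np.eye(3)-np.outer(d,d);A.append(P);b.append(P@c)
    x=np.linalg.solve(sum(A),sum(b))
    return x,[round(1000*np.linalg.norm(P@x-q),1) for P,q in zip(A,b)]
def onz(m,u,v,z):
    R=np.array(m["R"]);t=np.array(m["t"]);d=R.T@np.array([(u-m["cx"])/m["fx"],(v-m["cy"])/m["fy"],1]);c=-R.T@t
    return c+d*(z-c[2])/d[2]
def proj(m,X):
    p=np.array(m["R"])@np.array(X)+np.array(m["t"]);return p[0]/p[2]*m["fx"]+m["cx"],p[1]/p[2]*m["fy"]+m["cy"]
E
python3 - <<'E'
from h import *
for n in("side","top"):
    cv2.imwrite(f"pics/{n}0.png",r.grab_frame(n)); m=r.camera_model(n);print(n,np.round(-np.array(m["R"]).T@m["t"],3),m["fx"])
o=r.get_obs();print(o["tcp_pos"],o["orientation"],r.grip_point_offset,o["grip_width"])
E
```

```text
side [0.32 0.87 0.87] 499.46604639249216
top [0.422 0.107 1.217] 458.0507592066523
[ 0.25437072 -0.62461925  0.20812671] [-3.08145361e+00 -6.03490346e-01  7.41954310e-04] 0.0187 0.08588139520942296
```

View pics/side0.png

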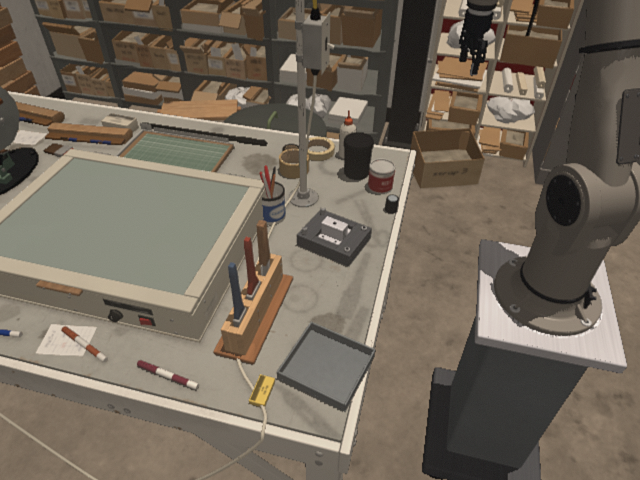

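View pics/top0.png

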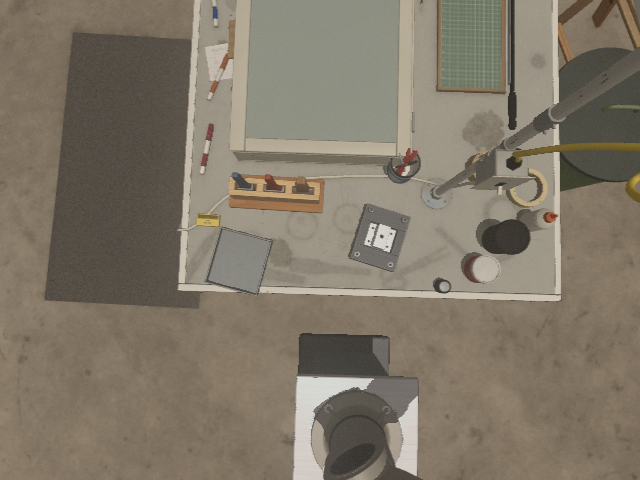

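Run:
```python
import cv2,numpy as np
s=cv2.imread("pics/side0.png");t=cv2.imread("pics/top0.png")
cv2.imwrite("pics/s1.png",cv2.resize(s[200:410,210:405],None,fx=2.8,fy=2.8,interpolation=cv2.INTER_CUBIC)) 
cv2.imwrite("pics/t1.png",cv2.resize(t[160:300,195:415],None,fx=3.6,fy=3.6,interpolation=cv2.INTER_CUBIC))
```

```text
(no output)
```

View pics/s1.png

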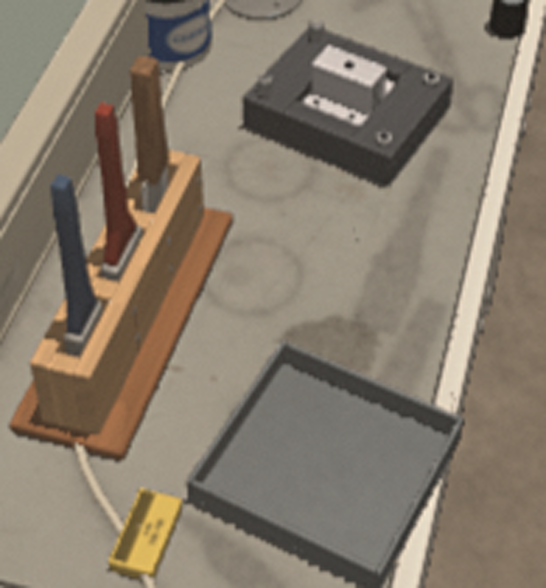

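View pics/t1.png

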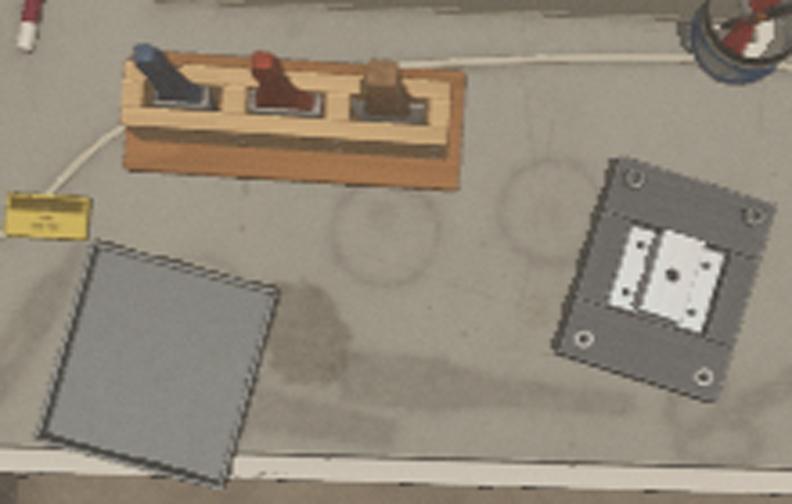

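The crops show the bracket's hat hole at top-crop (672,275) / side-crop (350,65). The tray corners and the three handles are also visible, with the brown one at the right probably the scraper.

Run:
```python
from h import *
S=r.camera_model("side");T=r.camera_model("top")
def p(n,s,t):
    s=(210+s[0]/2.8-.3,200+s[1]/2.8-.3);t=(195+t[0]/3.6-.3,160+t[1]/3.6-.3)
    x,e=tri([(S,*s),(T,*t)]);print(n,np.round(x*1000),e)
p("hat hole",(350,65),(672,275))
p("die -x-y? bolt1",(384,136),(583,338));p("bolt2",(431,77),(704,377))
p("pin1",(264,80),(635,178));p("pin2",(315,28),(755,215))
for n,s,t in(("tray ++",(190,487),(97,242)),("tray +-",(285,348),(278,290)),("tray --",(460,425),(225,487)),("tray -+",(375,580),(40,437))):p(n,s,t)
p("brown",(145,65),(382,66));p("red",(106,110),(262,58));p("blue",(62,183),(146,50))
p("rack front right",(200,160),(445,145)) 
p("rack front left",(92,377),(135,128))
```

```text
hat hole [515. -47.  63.] [np.float64(0.2), np.float64(0.2)]
die -x-y? bolt1 [469.  13.  43.] [np.float64(0.5), np.float64(0.5)]
bolt2 [445. -74.  42.] [np.float64(1.0), np.float64(1.0)]
pin1 [585. -21.  51.] [np.float64(1.2), np.float64(1.2)]
pin2 [ 561. -108.   47.] [np.float64(0.8), np.float64(0.8)]
tray ++ [530. 367.  15.] [np.float64(0.0), np.float64(0.0)]
tray +- [498. 234.  16.] [np.float64(0.5), np.float64(0.5)]
tray -- [356. 267.  14.] [np.float64(0.6), np.float64(0.6)]
tray -+ [388. 402.  14.] [np.float64(1.1), np.float64(1.1)]
brown [626. 154. 206.] [np.float64(1.8), np.float64(1.8)]
red [625. 227. 226.] [np.float64(0.8), np.float64(0.8)]
blue [629. 298. 224.] [np.float64(0.5), np.float64(0.5)]
rack front right [600. 115.  78.] [np.float64(0.7), np.float64(0.7)]
rack front left [608. 333.  70.] [np.float64(2.1), np.float64(2.1)]
```

```bash
python3 -m crank '[[0.06,0.185,0.02,-0.106,0.4],[0.06,0.185,0.02,-0.106,0.4],[0.06,0.185,0.02,-0.106,0.4],[0.06,0.185,0.02,-0.106,0.4],[0.06,0.185,0.02,-0.106,0.4],[0.06,0.185,0.02,-0.106,0.4],[0.06,0.185,0.02,-0.106,0.4],[0.06,0.185,0.02,-0.106,0.4]]' 60 && python3 -m crank '[[0.1,0.17,0,0,0.4],[0.1,0.17,0,0,0.4],[0.1,0.17,0,0,0.4],[0.1,0.17,0,0,0.4],[0.1,0.17,0,0,0.4],[0.1,0.17,0,0,0.4],[0.1,0.17,0,0,0.4],[0,0,0,0,0.4]]'
python3 - <<'E'
from h import *
o=r.get_obs();m=r.camera_model("wrist");cv2.imwrite("pics/w1.png",r.grab_frame("wrist"))
from scipy.spatial.transform import Rotation as R_
R=R_.from_rotvec(o["orientation"]).as_matrix();print(o["clock"],o["tcp_pos"],np.degrees(np.arctan2(R[1,1],R[0,1])),R[:,2])
print(proj(m,(.515,-.047,.062)), -np.array(m["R"]).T@m["t"])
E
```

```text
clock: 0.77
tcp_pos: [0.3506, -0.3271, 0.2409]
orientation: [-3.11, 0.444, 0.001]
contact_force: [0.8, 0.2, -0.4]
grip_width: 0.0593
gripper_force: 0.0
clock: 1.43
tcp_pos: [0.4939, -0.0827, 0.2412]
orientation: [-3.109, 0.42, -0.003]
contact_force: [0.9, 1.3, 0.4]
grip_width: 0.0598
gripper_force: 0.0
1.4333 [ 0.49391977 -0.08265354  0.24116337] -105.37626312297161 [ 0.0022551   0.00374601 -0.99999044]
(np.float64(277.5996869600359), np.float64(195.18327602913047)) [ 0.56894226 -0.10501043  0.40587553]
```

View pics/w1.png

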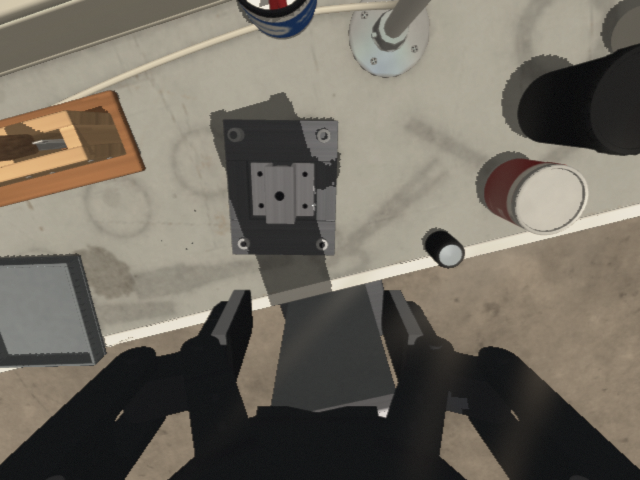

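The hole is at (279,196), within 2 px of the prediction. The die's edges run straight up the picture, so the yaw is aligned.

```bash
python3 -m crank '[[0.108,0.172,0,0,0.4],[0,0,-0.2,0,0.3],[0,0,-0.2,0,0.3],[0,0,-0.2,0,0.3],[0,0,-0.2,0,0.3],[0,0,0,0,0.3],[0,0,0,0,0.3]]'
```

```text
clock: 2.07
tcp_pos: [0.5101, -0.0576, 0.0798]
orientation: [3.11, -0.439, -0.008]
contact_force: [0.8, -1.1, 0.5]
grip_width: 0.0557
gripper_force: 0.0
```

```bash
python3 -m crank '[[0.027,0.046,-0.04,0,0.3],[0,0,-0.09,0,0.3],[0,0,-0.06,0,0.3],[0,0,-0.02,0,0.3],[0,0,0,0,0.3],[0,0,0,0,0.3]]'
```

```text
clock: 2.57
tcp_pos: [0.5191, -0.0474, 0.0406]
orientation: [-3.111, 0.437, -0.004]
contact_force: [0.6, 0.5, 1.3]
grip_width: 0.0555
gripper_force: 0.0
```

```bash
python3 -m crank '[[-0.01,0,-0.01,0,0],[0,0,0,0,-0.3],[0,0,0,0,-0.6],[0,0,0,0,-0.6],[0,0,0,0,-0.6],[0,0,0,0,-0.6]]' 40 && python3 -m crank '[[0,0,0.05,0,-0.6],[0,0,0.1,0,-0.6],[0,0,0.15,0,-0.6],[0,0,0.15,0,-0.6],[0,0,0.1,0,-0.6],[0,0,0,0,-0.6]]'
```

```text
clock: 3.07
tcp_pos: [0.5159, -0.0477, 0.038]
orientation: [3.111, -0.438, 0.001]
contact_force: [-1.5, -0.5, 6.1]
grip_width: 0.0272
gripper_force: 38.9
clock: 3.57
tcp_pos: [0.5187, -0.0475, 0.1522]
orientation: [-3.11, 0.438, -0.013]
contact_force: [0.8, 0.2, -1.3]
grip_width: 0.0269
gripper_force: 39.6
```

```bash
python3 -m crank '[[-0.038,0.18,0,0.01,-0.6],[-0.038,0.18,0,0.01,-0.6],[-0.038,0.18,0,0.01,-0.6],[-0.038,0.18,0,0.01,-0.6],[-0.038,0.18,0,0.01,-0.6],[-0.038,0.18,0,0,-0.6],[-0.038,0.18,0,0,-0.6],[-0.038,0.18,0,0,-0.6]]' && python3 -m crank '[[-0.038,0.18,0,0,-0.6],[-0.038,0.18,0,0,-0.6],[0,0,0,0,-0.6],[0,0,-0.18,0,-0.6],[0,0,-0.18,0,-0.6],[0,0,-0.1,0,-0.6],[0,0,0,0,-0.6],[0,0,0,0,-0.6]]'
```

```text
clock: 4.23
tcp_pos: [0.4538, 0.2417, 0.1468]
orientation: [3.118, -0.376, -0.001]
contact_force: [0.5, -0.1, -1.1]
grip_width: 0.027
gripper_force: 39.6
clock: 4.9
tcp_pos: [0.4388, 0.3117, 0.0543]
orientation: [3.117, -0.376, -0.003]
contact_force: [0.3, 0.3, -0.5]
grip_width: 0.0271
gripper_force: 39.8
```

Run:
```python
from h import *
m=r.camera_model("wrist");a=r.grab_frame("wrist");s=r.grab_frame("side")[290:410,250:405]
cv2.imwrite("pics/w2.png",np.vstack([cv2.resize(a,(480,360)),np.pad(cv2.resize(s,(310,240)),((0,0),(0,170),(0,0)))]))
```

```text
(no output)
```

View pics/w2.png

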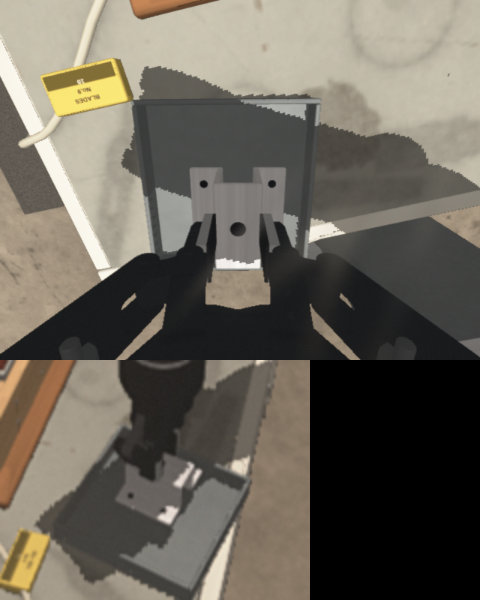

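The picture shows the bracket held level over the tray with about equal margins, so I'll lower it.

```bash
python3 -m crank '[[0.02,0.02,-0.06,0,-0.6],[0,0,-0.06,0,-0.6],[0,0,-0.03,0,-0.6],[0,0,-0.02,0,-0.6],[0,0,0,0,-0.6],[0,0,0,0,-0.6]]'
```

```text
clock: 5.5
tcp_pos: [0.4435, 0.3163, 0.0211]
orientation: [3.119, -0.376, -0.0]
contact_force: [0.2, -0.8, -0.3]
grip_width: 0.0269
gripper_force: 39.8
```

```bash
python3 -m crank '[[0,0,-0.01,0,-0.6],[0,0,-0.006,0,-0.6],[0,0,0,0,-0.6],[0,0,0,0,-0.6]]'
```

```text
clock: 5.83
tcp_pos: [0.4439, 0.3167, 0.0182]
orientation: [-3.119, 0.376, -0.001]
contact_force: [-0.1, 0.0, 1.4]
grip_width: 0.0272
gripper_force: 40.5
```

```bash
python3 -m crank '[[0,0,0,0,-0.2],[0,0,0,0,0.1],[0,0,0,0,0.2],[0,0,0,0,0.2],[0,0,0.1,0,0.2],[0,0,0.2,0,0.2],[0,0,0.2,0,0.2],[0,0,0.2,0,0.2]]' && python3 -m crank '[[0,0,0.2,0,0.4],[0,0,0.2,0,0.4],[0.11,-0.16,0.1,0.052,0.4],[0.11,-0.16,0.1,0.052,0.4],[0.11,-0.16,0.1,0.052,0.4],[0.11,-0.16,0,0.052,0.4],[0.11,-0.16,0,0.052,0.4],[0,0,0,0,0.4]]'
python3 -m crank '[[0,0,0,0,0.4],[0,0,0,0,0.4]]'
python3 - <<'E'
from h import *
import pickle
o=r.get_obs();m=r.camera_model("wrist");a=r.grab_frame("wrist");pickle.dump(m,open("mw3","wb"))
s=r.grab_frame("side")[290:410,250:405]
cv2.imwrite("pics/w3.png",a)
b=cv2.resize(a[0:300,60:460],(800,600)); b[440:,:200]=cv2.resize(s[20:110,:],(200,160)); cv2.imwrite("pics/w3c.png",b)
print(o["joints"],proj(m,(.626,.154,.206)))
E
```

```text
clock: 6.5
tcp_pos: [0.443, 0.3161, 0.1591]
orientation: [3.118, -0.376, -0.002]
contact_force: [1.2, 0.4, -0.2]
grip_width: 0.051
gripper_force: 0.0
clock: 7.17
tcp_pos: [0.5551, 0.1514, 0.2949]
orientation: [3.137, -0.072, 0.003]
contact_force: [0.3, -0.4, -1.0]
grip_width: 0.0599
gripper_force: 0.0
clock: 7.33
tcp_pos: [0.5502, 0.1612, 0.2947]
orientation: [-3.141, 0.057, 0.001]
contact_force: [0.1, 1.1, -0.6]
grip_width: 0.0598
gripper_force: 0.0
[-0.08530558  0.26628674 -0.37832534  1.67574281  0.10294807  1.21990934
 -2.09403689] (np.float64(321.8094996391875), np.float64(129.18295030956577))
```

View pics/w3c.png

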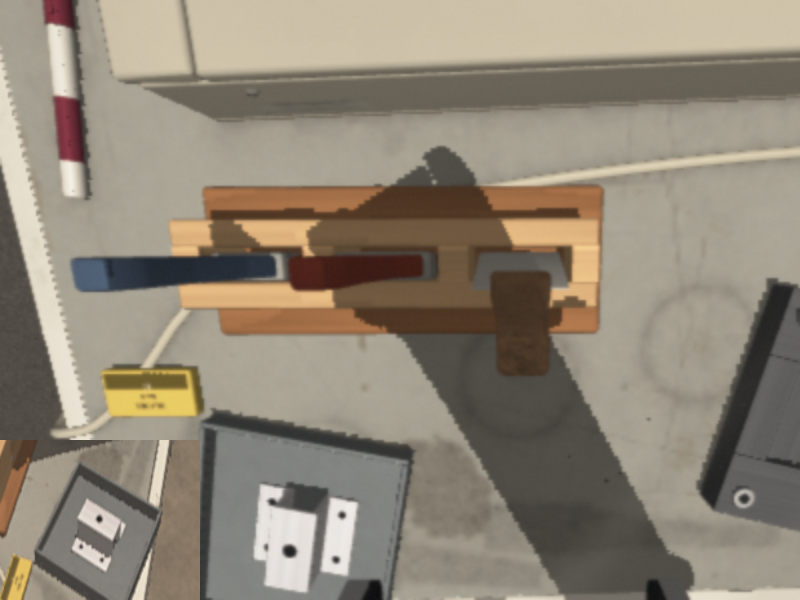

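```bash
python3 - <<'E'
from h import *
import pickle
W=pickle.load(open("mw3","rb"));S=r.camera_model("side");T=r.camera_model("top")
c=-np.array(W["R"]).T@W["t"];print("cam",c,W["fx"],"nadir",proj(W,(c[0],c[1],0)))
w=lambda x,y:(W,60+x/2,y/2)
s=lambda x,y:(S,210+x/2.8-.3,200+y/2.8-.3);t=lambda x,y:(T,195+x/3.6-.3,160+y/3.6-.3)
print("W",onz(*w(522,368),.205),"T",onz(*t(382,66),.205),"S",onz(*s(145,65),.205))
for z in(.08,):print("W slot far R/L edge, nr",onz(*w(568,250),z),onz(*w(475,250),z),onz(*w(573,290),z), "blue/brush",onz(*w(285,265),z),onz(*w(430,265),z))
print("rack corners W",*[onz(*w(*q),.081).round(3) for q in((599,220),(170,220),(599,308),(185,308))])
print("blue top",onz(*w(90,275),.225),onz(*t(146,50),.225))
print("tray rim W",onz(*w(205,413),.026),onz(*w(411,452),.026),"die bolt",onz(*w(744,497),.041))
E
python3 - <<'E'
from h import *
o=r.get_obs();m=r.camera_model("wrist");a=r.grab_frame("wrist");print(o["tcp_pos"],o["qvel"].round(3) if hasattr(o["qvel"],"round") else o["qvel"],proj(m,(.626,.154,.206)),-np.array(m["R"]).T@m["t"]);cv2.imwrite("pics/w4.png",a)
b=cv2.imread("pics/w3.png");print(np.abs(a.astype(int)-b).mean())
E
```

```text
cam [0.62848907 0.15752655 0.4593211 ] 338.10666014172085 nadir (np.float64(316.755897675336), np.float64(125.70665348777213))
W [0.58662274 0.15580176 0.205     ] T [0.62779597 0.15490937 0.205     ] S [0.62424315 0.15349115 0.205     ]
W slot far R/L edge, nr [0.62818053 0.1284676  0.08      ] [0.62992964 0.17802254 0.08      ] [0.60744984 0.12596968 0.08      ] blue/brush [0.62588414 0.28033849 0.08      ] [0.6231392  0.20256277 0.08      ]
rack corners W [0.643 0.112 0.081] [0.651 0.337 0.081] [0.598 0.112 0.081] [0.605 0.338 0.081]
blue top [0.62599809 0.298738   0.225     ] [0.62903578 0.2977214  0.225     ]
tray rim W [0.53494127 0.3631886  0.026     ] [0.50360807 0.23041383 0.026     ] die bolt [0.46939671 0.01123802 0.041     ]
[0.54971261 0.16243721 0.2949437 ] [-0.007 -0.001 -0.001  0.     0.003  0.002  0.003] (np.float64(323.8538092587482), np.float64(128.50229423822225)) [0.6279827  0.15898618 0.45954842]
2.9984016927083332
```

Run:
```python
from h import *
s0=cv2.imread("pics/side0.png");t0=cv2.imread("pics/top0.png");s=r.grab_frame("side");t=r.grab_frame("top")
cv2.imwrite("pics/s5.png",s);cv2.imwrite("pics/t5.png",t)
f=lambda a:cv2.resize(a[205:335,215:305],(400,578)) 
g=lambda a:cv2.resize(a[165:215,225:335],(400,182))
L=f(s);top=np.vstack([g(t0),np.zeros((20,400,3),np.uint8),g(t),np.zeros((194,400,3),np.uint8)])
top[390:578,:130]=cv2.resize(f(s0),(130,188))
cv2.imwrite("pics/c5.png",np.hstack([L,top]))
```

```text
(no output)
```

View pics/c5.png

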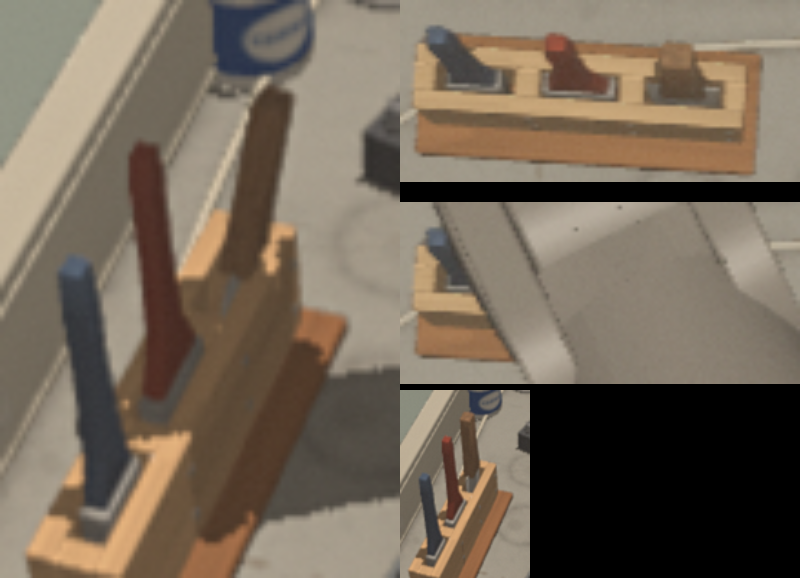

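Run:
```python
from h import *
import pickle
W=pickle.load(open("mw3","rb"));S=r.camera_model("side")
k=lambda x,y:(S,215+x*90/400,205+y*130/578)
w=lambda x,y:(W,60+x/2,y/2)
print("end",*tri([k(274,93),w(522,368)]))
print("base of handle",*tri([k(245,275),w(521,280)]))
```

```text
end [0.58878956 0.15667235 0.20829168] [np.float64(1.8), np.float64(1.8)]
base of handle [0.61357466 0.15395612 0.08028241] [np.float64(0.1), np.float64(0.1)]
```

The second look shows the scraper now leaning toward the robot, with its end at (0.589, 0.157, 0.208). That fits a lean of about 0.2 rad. I'll grasp it across its width.

```bash
python3 -m crank '[[0.115,-0.016,0,0,0.3],[0.115,-0.016,0,0,0.3],[0,0,-0.1,0,0.3],[0,0,-0.1,0,0.3],[0,0,0,0,0.3],[0,0,0,0,0.3]]'
```

```text
clock: 8.08
tcp_pos: [0.5956, 0.1549, 0.2543]
orientation: [3.14, -0.054, -0.004]
contact_force: [0.2, -0.1, 0.0]
grip_width: 0.0556
gripper_force: 0.0
```

```bash
python3 -m crank '[[0.005,0.007,-0.1,0,0.3],[0,0,-0.15,0,0.3],[0,0,-0.15,0,0.3],[0,0,-0.1,0,0.3],[0,0,-0.02,0,0.3],[0,0,0,0,0.3],[0,0,0,0,0.3]]' && python3 -m crank '[[0,0,0,0,0],[0,0,0,0,-0.2],[0,0,0,0,-0.5],[0,0,0,0,-0.6],[0,0,0,0,-0.6],[0,0,0,0,-0.6]]' 40
```

```text
clock: 8.67
tcp_pos: [0.5988, 0.1566, 0.1531]
orientation: [-3.14, 0.056, -0.004]
contact_force: [-0.0, -0.0, 0.3]
grip_width: 0.0554
gripper_force: 0.0
clock: 9.17
tcp_pos: [0.5984, 0.1563, 0.1526]
orientation: [-3.14, 0.056, -0.004]
contact_force: [-1.0, -0.2, 7.4]
grip_width: 0.0211
gripper_force: 39.2
```

```bash
python3 -m crank '[[0,0,0.05,0,-0.7],[0,0,0.1,0,-0.7],[-0.01,0,0.1,0,-0.7],[-0.01,0,0.1,0,-0.7],[-0.01,0,0.1,0,-0.7],[0,0,0.1,0,-0.7],[0,0,0.1,0,-0.7],[0,0,0,0,-0.7]]'
```

```text
clock: 9.83
tcp_pos: [0.5934, 0.1568, 0.2861]
orientation: [-3.139, 0.056, -0.011]
contact_force: [1.4, 0.3, 0.4]
grip_width: 0.0215
gripper_force: 39.6
```

```bash
python3 -m crank '[[-0.0235,-0.053,0,0.141,-0.7],[-0.0235,-0.053,0,0.141,-0.7],[-0.0235,-0.053,0,0.141,-0.7],[-0.0235,-0.053,0,0.141,-0.7],[-0.0235,-0.053,0,0.141,-0.7],[-0.0235,-0.053,0,0.141,-0.7]]' && python3 -m crank '[[-0.0235,-0.053,0,0.141,-0.7],[-0.0235,-0.053,0,0.141,-0.7],[-0.0235,-0.053,0,0.141,-0.7],[-0.0235,-0.053,0,0.141,-0.7],[-0.0235,-0.053,0,0.141,-0.7],[-0.0235,-0.053,0,0.141,-0.7],[0,0,0,0,-0.7],[0,0,0,0,-0.7]]'
python3 - <<'E'
from h import *
o=r.get_obs();print(o["joints"],np.degrees(np.arctan2(-o["orientation"][1],-o["orientation"][0]))*2-90)
s=r.grab_frame("side");cv2.imwrite("pics/s6.png",s);t=r.grab_frame("top");cv2.imwrite("pics/t6.png",t);w=r.grab_frame("wrist");cv2.imwrite("pics/w6.png",w)
S=r.camera_model("side");print(proj(S,o["tcp_pos"]),proj(r.camera_model("wrist"),o["tcp_pos"]))
u,v=map(int,proj(S,o["tcp_pos"]))
a=cv2.resize(s[v-45:v+105,u-50:u+50],(400,600),interpolation=cv2.INTER_CUBIC)
print(u,v);cv2.imwrite("pics/c6.png",np.hstack([a,np.vstack([cv2.resize(w,(400,300)),np.zeros((300,400,3),np.uint8)])]))
E
```

```text
clock: 10.33
tcp_pos: [0.5626, 0.0916, 0.2804]
orientation: [-2.985, -0.98, 0.002]
contact_force: [-0.2, 0.5, -0.9]
grip_width: 0.021
gripper_force: 39.6
clock: 11.0
tcp_pos: [0.5349, 0.0282, 0.2807]
orientation: [-2.512, -1.886, 0.001]
contact_force: [-1.5, -0.4, -1.3]
grip_width: 0.0208
gripper_force: 39.6
[ 0.28365458  0.22753573 -0.53136055  1.77023571  0.12397798  1.17759667
 -0.56663213] -16.185410816704263
(np.float64(319.8625173209897), np.float64(164.5675012159283)) (np.float64(317.69012535901265), np.float64(282.0439856430413))
319 164
```

View pics/c6.png

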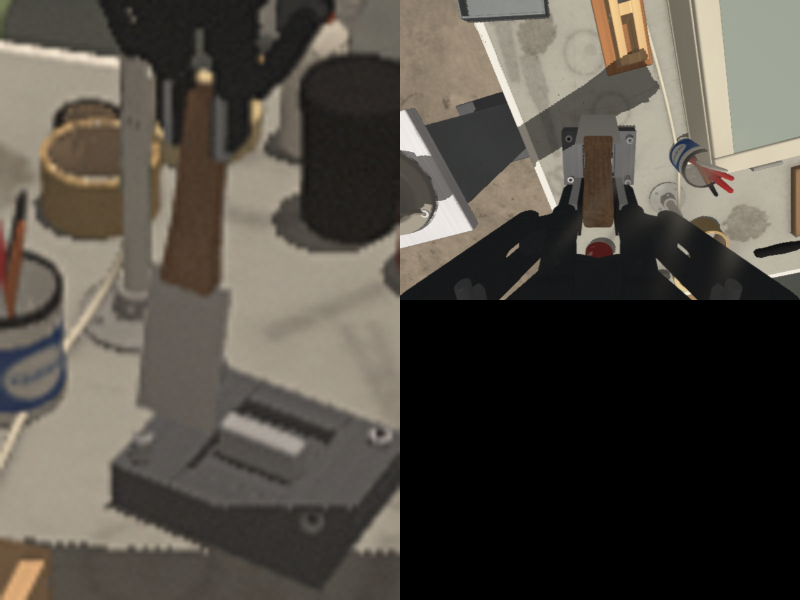

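The blade is clear of the rack. Its edge corners are at side-crop (140,402) and (213,430), and at wrist-view (580,116) and (617,116).

Run:
```python
from h import *
S=r.camera_model("side");W=r.camera_model("wrist");o=r.get_obs();p=o["tcp_pos"]
k=lambda x,y:(S,269+x/4,119+y/4);w=lambda x,y:(W,(x-400)/.625,y/.625)
for a,b in(((176,416),(598,115)),((203,73),(600,225)),((187,290),(598,137))):
    x,e=tri([k(*a),w(*b)]);d=x-p;u=np.array([-.276,-.961]);print(x.round(4),e,"rel tcp: along u",d[:2]@u,"along x",d[0]*.961-d[1]*.276,"z",d[2])
```

```text
[0.5424 0.0571 0.143 ] [np.float64(0.4), np.float64(0.4)] rel tcp: along u -0.028328682409006017 along x -0.0007549253743089198 z -0.13797111757534367
[0.5356 0.029  0.3457] [np.float64(0.2), np.float64(0.2)] rel tcp: along u 0.0006195316019965567 along x 0.0004861331434597296 z 0.06473796195257608
[0.5392 0.0467 0.2234] [np.float64(0.6), np.float64(0.6)] rel tcp: along u -0.017387456855675776 along x -0.0009191778363829509 z -0.0575467163312785
```

```bash
python3 -m crank '[[0,0,-0.15,0,-0.7],[0,0,-0.15,0,-0.7],[0,0,-0.15,0,-0.7],[0,0,-0.12,0,-0.7],[0,0,-0.05,0,-0.7],[0,0,0,0,-0.7],[-0.027,-0.096,0,0,-0.7],[-0.02,-0.07,0,0,-0.7]]' && python3 -m crank '[[0,0,0,0,-0.7],[0,0,0,0,-0.7]]' 20
```

```text
clock: 11.82
tcp_pos: [0.5269, -0.0039, 0.1585]
orientation: [2.505, 1.894, 0.003]
contact_force: [0.7, -1.0, -1.3]
grip_width: 0.0213
gripper_force: 39.6
clock: 11.98
tcp_pos: [0.527, -0.0046, 0.1586]
orientation: [2.508, 1.889, 0.003]
contact_force: [0.3, -0.0, -0.8]
grip_width: 0.0212
gripper_force: 39.6
```

```bash
python3 -m crank '[[-0.012,-0.04,0,0,-0.7],[-0.0112,-0.039,-0.0085,0,-0.7],[-0.0112,-0.039,-0.0085,0,-0.7],[-0.01,-0.0355,-0.012,0,-0.7],[-0.01,-0.0355,-0.012,0,-0.7],[0,0,0,0,-0.7]]' 20
python3 - <<'E'
from h import *
S=r.camera_model("side");W=r.camera_model("wrist");o=r.get_obs();p=o["tcp_pos"];print(p)
s=r.grab_frame("side");w=r.grab_frame("wrist");cv2.imwrite("pics/s7.png",s);cv2.imwrite("pics/w7.png",w)
# wrist: print gray column profile at the blade, u=317
u=int(proj(W,p)[0]);print(u,[(v,tuple(w[v,u-4])) for v in range(110,300,6)])
E
```

```text
clock: 12.48
tcp_pos: [0.5142, -0.0443, 0.1482]
orientation: [-2.51, -1.89, 0.002]
contact_force: [0.6, 0.7, 0.3]
grip_width: 0.0209
gripper_force: 38.9
[ 0.51420597 -0.04430734  0.14820748]
317 [(110, (np.uint8(152), np.uint8(170), np.uint8(177))), (116, (np.uint8(151), np.uint8(168), np.uint8(175))), (122, (np.uint8(91), np.uint8(100), np.uint8(104))), (128, (np.uint8(72), np.uint8(79), np.uint8(82))), (134, (np.uint8(71), np.uint8(78), np.uint8(80))), (140, (np.uint8(70), np.uint8(76), np.uint8(80))), (146, (np.uint8(90), np.uint8(96), np.uint8(99))), (152, (np.uint8(90), np.uint8(96), np.uint8(100))), (158, (np.uint8(92), np.uint8(98), np.uint8(102))), (164, (np.uint8(93), np.uint8(99), np.uint8(103))), (170, (np.uint8(94), np.uint8(100), np.uint8(104))), (176, (np.uint8(94), np.uint8(101), np.uint8(104))), (182, (np.uint8(95), np.uint8(100), np.uint8(104))), (188, (np.uint8(95), np.uint8(100), np.uint8(104))), (194, (np.uint8(38), np.uint8(55), np.uint8(74))), (200, (np.uint8(39), np.uint8(55), np.uint8(76))), (206, (np.uint8(43), np.uint8(61), np.uint8(81))), (212, (np.uint8(45), np.uint8(63), np.uint8(85))), (218, (np.uint8(44), np.uint8(62), np.uint8(82))), (224, (np.uint8(40), np.uint8(57), np.uint8(73))), (230, (np.uint8(40), np.uint8(55), np.uint8(73))), (236, (np.uint8(44), np.uint8(59), np.uint8(76))), (242, (np.uint8(43), np.uint8(60), np.uint8(77))), (248, (np.uint8(45), np.uint8(62), np.uint8(78))), (254, (np.uint8(45), np.uint8(61), np.uint8(79))), (260, (np.uint8(45), np.uint8(61), np.uint8(80))), (266, (np.uint8(42), np.uint8(56), np.uint8(74))), (272, (np.uint8(45), np.uint8(60), np.uint8(79))), (278, (np.uint8(44), np.uint8(60), np.uint8(79))), (284, (np.uint8(43), np.uint8(58), np.uint8(77))), (290, (np.uint8(41), np.uint8(56), np.uint8(74))), (296, (np.uint8(42), np.uint8(59), np.uint8(76)))]
```

```bash
cat >> h.py <<'E'
U=np.array([-.276,-.961,0])
def tilt():
    from scipy.optimize import brentq
    W=r.camera_model("wrist");p=np.array(r.get_obs()["tcp_pos"]);w=r.grab_frame("wrist").astype(int)
    G=p-.004*U+[0,0,.024]; J=lambda a:G+.0826*(-np.sin(a)*U-np.array([0,0,np.cos(a)]))
    u=int(proj(W,p)[0]);c=w[:,u-6:u+7].mean(1);br=(c[:,2]-c[:,0])>18
    v=280
    while br[v] and v>0:v-=1
    a=brentq(lambda a:proj(W,J(a))[1]-v-.5,-.3,1.4)
    g=v
    while g>0 and abs(c[g]-c[v-6]).max()<8 or g>v-7:g-=1
    tip=G-.165*(np.sin(a)*U+np.array([0,0,np.cos(a)]))
    print("v",v,"tilt",np.degrees(a).round(1),"tip",tip.round(4),"pred tip px",np.round(proj(W,tip)),"blade end v",g,"tcp",p.round(4))
    return w
E
python3 -c "from h import *;tilt()"
```

```text
v 192 tilt 23.7 tip [0.5342 0.025  0.0216] pred tip px [317. 136.] blade end v 144 tcp [ 0.5148 -0.0427  0.1487]
```

```bash
python3 -m crank '[[-0.0095,-0.0335,-0.0155,0,-0.7],[-0.0095,-0.0335,-0.0155,0,-0.7],[-0.0092,-0.032,-0.019,0,-0.7],[-0.0092,-0.032,-0.019,0,-0.7],[-0.0085,-0.03,-0.0225,0,-0.7],[-0.0085,-0.03,-0.0225,0,-0.7],[0,0,0,0,-0.7],[0,0,0,0,-0.7]]' 20; python3 -c "from h import *;tilt()"
```

```text
clock: 13.3
tcp_pos: [0.5036, -0.0811, 0.1256]
orientation: [-2.508, -1.891, 0.001]
contact_force: [0.6, 0.4, -0.1]
grip_width: 0.0211
gripper_force: 37.2
v 158 tilt 42.8 tip [0.5356 0.0304 0.0285] pred tip px [318.  69.] blade end v 119 tcp [ 0.5036 -0.0811  0.1256]
```

```bash
python3 -m crank '[[-0.006,-0.021,-0.018,0,-0.7],[-0.004,-0.014,-0.013,0,-0.7],[0,0,0,0,-0.7],[0,0,0,0,-0.7]]' 20; python3 -c "from h import *;tilt()"
```

```text
clock: 13.68
tcp_pos: [0.5019, -0.0876, 0.1197]
orientation: [-2.507, -1.892, 0.0]
contact_force: [0.1, 1.3, -0.1]
grip_width: 0.0211
gripper_force: 37.0
v 152 tilt 46.4 tip [0.5359 0.031  0.0298] pred tip px [318.  55.] blade end v 122 tcp [ 0.5019 -0.0876  0.1197]
```

```bash
python3 -m crank '[[0,0,0.05,0,-0.8],[0,0,0.1,0,-0.8],[0,0,0.14,0,-0.8],[0,0,0.14,0,-0.8],[0,0,0,0,-0.8]]' 70; python3 -m crank '[[-0.02,-0.078,0,0,-0.8],[-0.02,-0.078,0,0,-0.8],[-0.02,-0.078,0,0,-0.8],[-0.02,-0.078,0,0,-0.8],[-0.02,-0.078,0,0,-0.8],[0,0,0,0,-0.8],[0,0,0,0,-0.8],[0,0,0,0,-0.8]]'
python3 - <<'E'
from h import *
w=tilt();S=r.camera_model("side");s=r.grab_frame("side");cv2.imwrite("pics/s8.png",s)
X=np.array([.515,-.0475,.116]);u,v=map(int,proj(S,X));print(u,v,"expect px",proj(S,X),proj(r.camera_model("wrist"),X))
a=cv2.resize(s[v-95:v+55,u-50:u+50],(400,600),interpolation=cv2.INTER_CUBIC)
b=cv2.resize(np.uint8(w)[0:300,220:420],(400,600))
cv2.imwrite("pics/c8.png",np.hstack([a,b]))
E
```

```text
clock: 14.15
tcp_pos: [0.5053, -0.0877, 0.2118]
orientation: [2.502, 1.889, 0.009]
contact_force: [0.8, 0.3, -0.4]
grip_width: 0.0198
gripper_force: 72.2
clock: 14.82
tcp_pos: [0.4821, -0.1648, 0.206]
orientation: [-2.507, -1.893, -0.0]
contact_force: [0.1, -0.6, -0.8]
grip_width: 0.0201
gripper_force: 72.3
v 155 tilt 44.6 tip [ 0.5152 -0.0496  0.1125] pred tip px [318.  62.] blade end v 105 tcp [ 0.4821 -0.1648  0.206 ]
335 206 expect px (np.float64(335.26525182461694), np.float64(206.02807905085922)) (np.float64(316.96173286178896), np.float64(58.83815235463811))
```

View pics/c8.png

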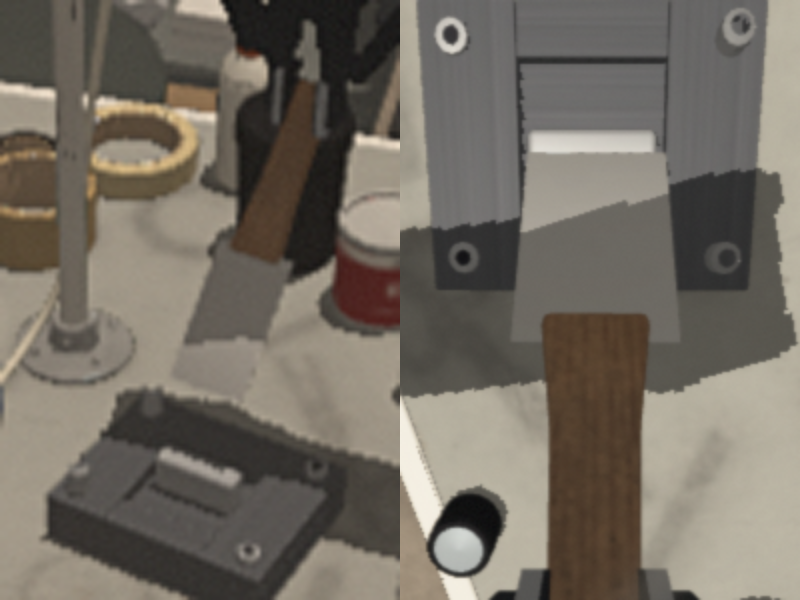

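Run:
```python
from h import *
S=r.camera_model("side");W=r.camera_model("wrist")
k=lambda x,y:(S,285+x/4,111+y/4);w=lambda x,y:(W,220+(x-400)/2,y/2)
t,e=tri([k(212,390),w(595,152)]);h,f=tri([k(254,256),w(596,342)]);print(t,e,h,f,np.linalg.norm(h-t))
d=h-t;print(np.degrees(np.arctan2(np.hypot(*d[:2]),d[2])))
l,e1=tri([k(172,378),w(522,153)]);q,e2=tri([k(252,403),w(668,153)]);print(l,q,e1,e2,np.linalg.norm(l-q))
o=r.get_obs();t2=t
for L in(.165,.17):
  G=np.array(o["tcp_pos"])-.004*U+[0,0,.024];d=G-t;print(np.degrees(np.arctan2(np.hypot(*d[:2]),d[2])),np.linalg.norm(d))
```

```text
[ 0.51145392 -0.05638587  0.10238131] [np.float64(1.6), np.float64(1.6)] [ 0.49796737 -0.11388472  0.16434704] [np.float64(1.2), np.float64(1.2)] 0.0856023153077794
43.62430959651368
[ 0.5099817  -0.0465251   0.11948887] [ 0.5128155  -0.06472646  0.09301146] [np.float64(22.2), np.float64(22.2)] [np.float64(26.6), np.float64(26.6)] 0.032254814409698046
40.20928130328602 0.1670805029692536
40.20928130328602 0.1670805029692536
```

Run:
```python
from h import *
S=r.camera_model("side");W=r.camera_model("wrist")
k=lambda x,y:(S,285+x/4,111+y/4);w=lambda x,y:(W,220+(x-400)/2,y/2)
P={}
for n,a,b in(("t+x",(172,378),(668,153)),("t-x",(252,403),(522,153)),("s+x",(217,250),(680,342)),("s-x",(292,262),(512,342))):
    P[n],e=tri([k(*a),w(*b)]);print(n,P[n].round(4),np.round(e,1))
for x in("+x","-x"):
    d=P["s"+x]-P["t"+x];print(np.linalg.norm(d),np.degrees(np.arctan2(np.hypot(*d[:2]),d[2])))
print(np.linalg.norm(P["t+x"]-P["t-x"]),(P["t+x"]+P["t-x"])/2)
```

```text
t+x [ 0.5376 -0.0636  0.1006] [0.9 0.9]
t-x [ 0.4856 -0.0497  0.1029] [2. 2.]
s+x [ 0.5228 -0.1218  0.1586] [1.1 1.1]
s-x [ 0.4738 -0.1066  0.1696] [0.7 0.7]
0.08347450227142109 46.03237208157187
0.08843162643399732 41.037742446900864
0.05389584511791965 [ 0.51159914 -0.05665409  0.10175689]
```

```bash
python3 -m crank '[[0.007,0.023,0.035,0,-0.8],[0.0105,0.022,0.035,0,-0.8],[0,0,0,0,-0.8],[0,0,0,0,-0.8],[0,0,0,0,-0.8],[0,0,0,0,-0.8]]' 70; python3 -m crank '[[0,0,0,0,-0.8],[0,0,0,0,-0.8],[0,0,0,0,-0.8],[0,0,0,0,-0.8],[0,0,0,0,-0.8],[0,0,0,0,-0.8]]'
python3 - <<'E'
from h import *
w=tilt();v=r.get_obs();S=r.camera_model("side");s=r.grab_frame("side").astype(int)
W=r.camera_model("wrist");X=np.array(v["tcp_pos"])+[.0294,.108,-.104];print(X,proj(W,X),proj(S,X),np.abs(v["qvel"]).max())
print([(y,int(w[y,300].mean()),int(w[y,335].mean())) for y in range(66,88,2)])
# side column profile at tip
u,c=proj(S,X);print([(y,int(s[y,int(u)].mean())) for y in range(int(c)-12,int(c)+12,2)])
E
```

```text
clock: 15.42
tcp_pos: [0.4853, -0.1566, 0.2197]
orientation: [-2.507, -1.893, 0.0]
contact_force: [0.2, -0.6, -1.0]
grip_width: 0.02
gripper_force: 72.2
clock: 15.92
tcp_pos: [0.4855, -0.1565, 0.2198]
orientation: [-2.507, -1.893, -0.0]
contact_force: [0.3, 0.6, -0.7]
grip_width: 0.0197
gripper_force: 72.2
v 155 tilt 44.5 tip [ 0.5186 -0.0415  0.1262] pred tip px [318.  62.] blade end v 106 tcp [ 0.4855 -0.1565  0.2198]
[ 0.51492685 -0.0485501   0.11582328] (np.float64(315.6231118838577), np.float64(76.91863713560568)) (np.float64(335.3934789996444), np.float64(205.8255458114814)) 0.0014181923025888593
[(66, 108, 108), (68, 112, 109), (70, 118, 115), (72, 114, 112), (74, 116, 113), (76, 175, 133), (78, 146, 144), (80, 145, 143), (82, 148, 145), (84, 149, 146), (86, 148, 149)]
[(193, 125), (195, 136), (197, 135), (199, 131), (201, 131), (203, 130), (205, 138), (207, 147), (209, 148), (211, 149), (213, 67), (215, 48)]
```

```bash
python3 -c "from bench import r;print(r.hand_in())"
```

```text
the job is handed in; nothing more can be done
None
```

I handed the job in at about 16 s: the bracket stands on its flanges in the tray, and the arm holds the scraper still, blade down and edge level within measuring error, at a slant of about 40–45° with the tip about 8 cm above the middle of the empty die cavity.

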